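Close the cigar moulds and weigh down the longest

ROBOT

A 6-joint arm with a two-finger parallel gripper is mounted at the origin on the work surface. World frame = base frame: x ahead of the robot, y to its left, z up, the work surface at z = 0. Lengths are in m, angles in rad, forces in N, time in s.
With the tool pointing down it reaches from about 0.3 to 0.75 m from the base axis. Payload 8.5 kg.
Tool frame: the origin (TCP) lies at the very end of the fingers, on their centre line; the grasp point (between the pads) lies 19 mm behind it; z points along the fingers, y is the line along which they close (so a half turn about z gives the same grasp; the last joint's range is limited). The gripper opens to 85 mm and grips with 20 to 120 N. Pads are 22 mm wide; open, the fingers measure 114 mm over their backs; the gripper's body (76 mm by 85 mm) begins 54 mm behind the grasp point. The pads swing forward as they close: fully open they stand 13 mm farther back than shut.
Start: joints at [-1.394, 0.381, 1.297, -0, 1.464, -0.215], TCP at [0.21, -0.508, 0.231] pointing down, gripper open.
Joint ranges: [-3.11, 3.11], [-0.89, 2.33], [0.22, 2.48], [-1.42, 4.56], [0.17, 2.85], [-2.88, 2.88]. Speed limits (rad/s): [2.39, 2.39, 3.14, 3.14, 3.14, 3.14].

INTERFACE

Orientations are given as a rotation vector (axis times angle).
In Python, from rig import arm, eyes gives the robot as it stands.
- The arm moves only by the tool servo_tool, never from a script. Its argument "commands" is a list of rows, each an object with "grip": the closure, from 0 (fully open) to 1 (shut); "translation": the shift along the tool's x, y, z in cm, a list of three; "twist": the turn, a rotation vector about the tool's x, y, z in degrees, a list of three. In form: [{"grip": grip, "translation": [tx, ty, tz], "twist": [rx, ry, rz]}, ...]. A call has exactly 5 rows; each row shifts and turns the commanded pose from where the row before left it, along the tool's axes as they then stand; what a row does not reach is not made up. A row lasts 1/8 s, in which the tool goes at most 62.5 mm and 10.7 degrees, less where a joint would pass 70% of its speed; a pose out of reach is approached as far as the arm can. A call is refused whole if a number of a shift passes 6.25 or a number of a turn 10.7, either way. A call with a gripper value outside its range is refused whole. The fingers move at their own pace and stop on an object; the grip force is fixed at half the most. Time passes only in rows, so rows that do not move let the fingers close, or fill a call up. It gives the time, the measured TCP pose, the force, the opening and the grip force at its end, in the units of the state.
- arm.sense(): the state, without advancing time (a new reading comes with each control period).
- eyes.get_image(name): name is "side" or "top" or "wrist"; returns the picture (384x512x3 uint8, blue, green, red); there is no depth.
- eyes.calibration(name): a dict with "K" (3x3 intrinsics, pixels), "cam_to_world" (4x4, takes a point from camera to world coordinates). Camera axes: x right, y up, looking along -z (the intrinsics and any distortion apply to the point x, -y, -z); pixel columns grow to the right and rows downward; lengths in m; the calibration is good to about 2 mm. A picture is of the moment at which its call begins: read the wrist's pose just before it. calibration takes no time and is no camera call; for the wrist camera it gives the pose at the moment of the call.
- arm.hand_in(): hands the job in; it is judged then, once.
The state is a dict: "time": time; "joints": joint angles; "qd": joint speeds; "effort": joint torques, N m; "tool_pos": TCP position; "tcp_rot": TCP orientation; "ft_force": force on the tool from outside, world axes, zero at the start; "torque": the same for the moment, N m; "opening": opening from 0.0 (shut) to 1.0 (fully open); "grasp_force": force on a finger pad.
Only numpy, scipy, OpenCV 4.12 (cv2) and the standard library are available. Lean on these libraries where they do the work, as an engineer would, in place of code of your own. Each camera call takes 0.05 s, during which the arm holds its last target. There are 200 camera calls.

TASK

Close the three open cigar moulds: lay each loose wooden lid flat on the mould of its own length, square to it and with the edges flush all round. When all three are closed, stand the iron weight upright on the middle of the longest closed mould. Leave the glass paste pot standing where it is.

Things in the scene. Friction and masses are not known exactly. Their poses are not given: they have to be found in the camera images.
- mould_short_top (a point): short open cigar mould: pale wooden block 100 long x 56 wide x 34 mm high with two lengthwise grooves, a cigar in each lying below the rim; it stands on the bench and does not move. Point: centre of its flat top, 34 mm above the bench; x along its length, z up. Its lid lies flat on this top.
- mould_middle_top (a point): middle open cigar mould: pale wooden block 130 long x 56 wide x 34 mm high with two lengthwise grooves, a cigar in each lying below the rim; it stands on the bench and does not move. Point: centre of its flat top, 34 mm above the bench; x along its length, z up. Its lid lies flat on this top.
- mould_long_top (a point): long open cigar mould: pale wooden block 160 long x 56 wide x 34 mm high with two lengthwise grooves, a cigar in each lying below the rim; it stands on the bench and does not move. Point: centre of its flat top, 34 mm above the bench; x along its length, z up. Its lid lies flat on this top.
- lid_short_center (a point): loose lid of the short mould: flat, mid-brown wooden block 100 long x 56 wide x 24 mm thick, about 94 g, a small brass dot and a thin dark line near each end of its upper side; lies flat on the bench. Point: its centre, 12 mm above its underside; x along its length, z up. Either end may face either way.
- lid_middle_center (a point): loose lid of the middle mould: flat, mid-brown wooden block 130 long x 56 wide x 24 mm thick, about 122 g, a small brass dot and a thin dark line near each end of its upper side; lies flat on the bench. Point: its centre, 12 mm above its underside; x along its length, z up. Either end may face either way.
- lid_long_center (a point): loose lid of the long mould: flat, mid-brown wooden block 160 long x 56 wide x 24 mm thick, about 151 g, a small brass dot and a thin dark line near each end of its upper side; lies flat on the bench. Point: its centre, 12 mm above its underside; x along its length, z up. Either end may face either way.
- weight_center (a point): dark iron pressing weight, about 0.6 kg: upright round drum 54 mm across and 30 mm high, topped by a narrow neck and a knob 26 mm across, 60 mm high in all. Point: on its axis, 30 mm above its underside; z up.
- pot_center (a point): small open glass pot with pale paste in it, 52 mm across the rim, 42 mm high, standing loose on the bench; to be left alone. Point: on its axis, half-way up.
Mind the look-alikes: they are no part of the job. What is shaped like the part that bears weight_center but blue or turquoise is not meant. What is shaped like the part that bears lid_middle_center but pink is not meant.

How it is judged:
On the way, in this order (a step that is already met when the one before it is completed fails the run):
1. all three moulds are closed, each by its own lid (horizontal distance between lid_short_center and mould_short_top below 0.01 m and z of lid_short_center in the frame of mould_short_top between 0.008 and 0.016 m and angle between the x axis of lid_short_center and the x axis of mould_short_top, either way round below 0.14 rad and horizontal distance between lid_middle_center and mould_middle_top below 0.01 m and z of lid_middle_center in the frame of mould_middle_top between 0.008 and 0.016 m and angle between the x axis of lid_middle_center and the x axis of mould_middle_top, either way round below 0.14 rad and horizontal distance between lid_long_center and mould_long_top below 0.01 m and z of lid_long_center in the frame of mould_long_top between 0.008 and 0.016 m and angle between the x axis of lid_long_center and the x axis of mould_long_top, either way round below 0.14 rad and linear speed of each of lid_short, lid_middle, lid_long below 0.02 m/s), for 0.2 s.
2. the weight stands on the longest closed mould (horizontal distance between weight_center and mould_long_top below 0.015 m and z of weight_center in the frame of mould_long_top between 0.049 and 0.059 m and angle between weight_center's own z axis and vertical below 0.1 rad and linear speed of weight below 0.02 m/s), for 0.2 s.
At the end, for the whole second after the job is handed in: Each lid lies at rest on the mould of its own length: centre within 10 mm in plan, turned at most 0.14 rad from it, height within 4 mm of lying on it. The weight stands at rest on the long lid, upright within 0.1 rad, axis within 15 mm of the mould's middle, height within 5 mm (all of step 1 and all of step 2); the robot touches nothing.
It fails at once if the paste pot is pushed more than 25 mm away or tipped over (distance of pot_center from where it was at the start of the episode above 0.025 m or angle between pot_center's own z axis and vertical above 0.4 rad).
It also fails if it takes over 109 s, if anything falls off the work surface, if the arm or the gripper's body presses on something with over 40 N, if the wrist force passes 120 N, or if a joint passes its speed limit or range.

## Working session

There is one attempt and no reset: what is moved stays moved. The work goes in short steps, Python scripts to look and compute and a tool call to move; the robot and the scene stay as the last step left them, time stands still between calls to the robot, and variables do not carry over. Pictures are saved under pics/ and viewed, at most 14 in all, crops included, and the job is handed in when it is done.

Besides the shell and the picture viewer there is one more tool, called after "Call:" in YAML: its name, and indented under it one key for each argument. servo_tool: Moves the arm, as the interface text tells. Its arguments: {"type":"object","properties":{"commands":{"type":"array"}},"required":["commands"]}

```bash
ls; mkdir -p pics
python3 - <<'E'
from rig import arm, eyes
import cv2,numpy as np
s=arm.sense();print(s)
for n in("top","side"):
    im=eyes.get_image(n);cv2.imwrite(f"pics/{n}0.png",im)
    c=eyes.calibration(n);print(n,c)
E
```

```text
pics
{'time': 0.0, 'joints': array([-1.39430477e+00,  3.81202125e-01,  1.29823198e+00,  3.50390553e-05,
        1.46357720e+00, -2.15318047e-01]), 'qd': array([-1.05315258e-04,  6.14380668e-04,  1.96612028e-05,  1.03010359e-03,
        1.13049261e-04,  1.11031036e-04]), 'effort': array([ 9.53933486e-04, -4.48451221e+01, -2.31273580e+01, -9.35184789e-05,
        4.73926644e-03, -4.30980197e-05]), 'tool_pos': array([ 0.20997173, -0.50804574,  0.23071819]), 'tcp_rot': array([-3.08011067e+00, -6.11242138e-01, -9.79225658e-05]), 'ft_force': array([ 0.24775337,  0.43128457, -0.86692789]), 'torque': array([-0.01047163,  0.01303389, -0.00241157]), 'grasp_force': 0.0, 'opening': 1.001739532364675}
top {'K': array([[379.000941  ,   0.        , 257.44244915],
       [  0.        , 379.000941  , 190.43023999],
       [  0.        ,   0.        ,   1.        ]]), 'cam_to_world': array([[ 0.00672762,  0.98961102, -0.14361325,  0.40742313],
       [-0.9995298 ,  0.0023585 , -0.03057141, -0.01088241],
       [-0.0299151 ,  0.14375139,  0.98916158,  1.02977932],
       [ 0.        ,  0.        ,  0.        ,  1.        ]])}
side {'K': array([[362.34710743,   0.        , 260.44701141],
       [  0.        , 362.34710743, 189.5183423 ],
       [  0.        ,   0.        ,   1.        ]]), 'cam_to_world': array([[-0.99447367,  0.07711413, -0.07124272,  0.48386944],
       [-0.10407931, -0.63514343,  0.7653498 ,  0.80532507],
       [ 0.01376994,  0.76853512,  0.63965941,  0.73381394],
       [ 0.        ,  0.        ,  0.        ,  1.        ]])}
```

View pics/top0.png

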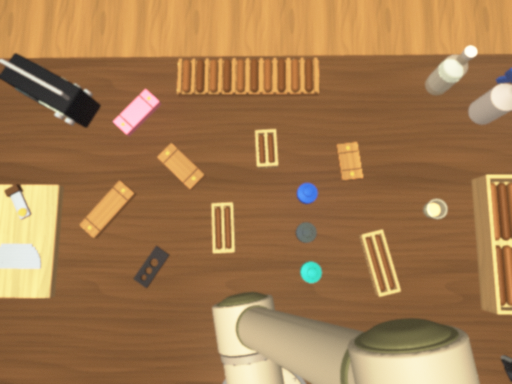

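View pics/side0.png

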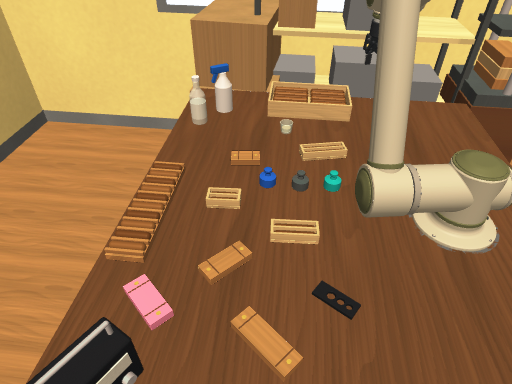

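Top view: moulds are short (266,147), middle (222,227) and long (380,263). The lids are long (107,208), middle (181,166) and short (350,160). The dark weight is at (306,232) and the pot at (435,209). The side view agrees.

```bash
cat > h.py <<'E'
from rig import arm, eyes
import cv2,numpy as np
from scipy.spatial.transform import Rotation as R
def toplane(px,c,z):
    px=np.asarray(px,float).reshape(-1,2); K=c["K"]; M=c["cam_to_world"]
    d=np.c_[(px[:,0]-K[0,2])/K[0,0],-(px[:,1]-K[1,2])/K[1,1],-np.ones(len(px))]@M[:3,:3].T
    o=M[:3,3]; return (o+d*((z-o[2])/d[:,2])[:,None])[:,:2]
def project(P,c):
    p=(np.asarray(P)-c["cam_to_world"][:3,3])@c["cam_to_world"][:3,:3]
    return np.array([c["K"][0,2]+c["K"][0,0]*p[0]/-p[2],c["K"][1,2]+c["K"][1,1]*p[1]/p[2]])
def blob(mask,seed):
    cs,_=cv2.findContours(mask.astype(np.uint8),cv2.RETR_EXTERNAL,cv2.CHAIN_APPROX_NONE)
    return max(cs,key=lambda q:cv2.pointPolygonTest(q,tuple(map(float,seed)),True))
def block(cnt,c,h,L,W=.056):
    """rectangle seen from above: far edges (from the camera's nadir) are true top edges"""
    p=toplane(cnt,c,h); r=cv2.minAreaRect((p*1000).astype(np.float32))
    b=cv2.boxPoints(r)/1000; e=b[1]-b[0],b[2]-b[1]
    u=max(e,key=np.linalg.norm); u=u/np.linalg.norm(u); v=np.array([-u[1],u[0]])
    n=c["cam_to_world"][:2,3]; ctr=np.zeros(2)
    for a,D in((u,L),(v,W)):
        t=(p-n)@a; hi,lo=t.max(),t.min()
        m=(hi+lo)/2
        far=(hi-D/2) if m>0 else (lo+D/2)
        if abs(m)<D/2: far=m
        ctr+=a*far
    return ctr+n,np.degrees(np.arctan2(u[1],u[0]))%180,np.array(r[1])
def go(x,y,z,psi=None):
    """what is left to go: shift in tool axes (cm), turn about tool z (deg); psi = world angle of tool x, mod 180"""
    s=arm.sense(); T=R.from_rotvec(s["tcp_rot"]); d=T.inv().apply(np.array([x,y,z])-s["tool_pos"])*100
    tx=T.apply([1,0,0]); now=np.degrees(np.arctan2(tx[1],tx[0]))
    print("pos",s["tool_pos"].round(4),"psi %.1f"%now,"tilt",T.apply([0,0,1]).round(3),"j",s["joints"].round(2),"t %.2f open %.3f gf %.1f"%(s["time"],s["opening"],s["grasp_force"]))
    tw=None if psi is None else [((-(psi-now))+90)%180-90]
    print("shift cm",d.round(2),"twist",np.round(tw,1) if tw else "")
E
python3 - <<'E'
from h import *
seeds=dict(mS=(266,147,.1,.034),mM=(222,227,.13,.034),mL=(380,263,.16,.034),lL=(107,208,.16,.024),lM=(181,166,.13,.024),lS=(350,160,.1,.024))
im=cv2.imread("pics/top0.png");c=eyes.calibration("top")
hsv=cv2.cvtColor(im,cv2.COLOR_BGR2HSV)
for p in[(107,203),(181,162),(60,330),(150,300),(222,205),(215,227)]:print(p,hsv[p[1],p[0]])
bw=(hsv[...,2]>125)&(hsv[...,1]>60)
bw=cv2.morphologyEx(bw.astype(np.uint8),cv2.MORPH_CLOSE,np.ones((3,3)))
for k,(a,b,L,h) in seeds.items():
    q=blob(bw,(a,b)); ctr,ang,sz=block(q,c,h,L); print(k,ctr.round(4),"ang %.1f"%ang,sz.round(1), np.linalg.norm(ctr).round(3))
dk=(hsv[...,2]<90)&(hsv[...,1]<90)
q=blob(dk,(306,232));m,r=cv2.minEnclosingCircle(q);print("weight",m,r,toplane(m,c,.03))
print("pot",toplane((435,209),c,.04))
E
```

```text
(107, 203) [ 17 145 231]
(181, 162) [ 17 147 226]
(60, 330) [ 14 153 135]
(150, 300) [ 14 150 134]
(222, 205) [ 24  95 247]
(215, 227) [ 18 128 176]
mS [1.0854 0.7288] ang 89.2 [1466.4 1051.8] 1.307
mM [1.0852 0.7138] ang 89.2 [1466.4 1051.8] 1.299
mL [1.0757 0.0457] ang 89.2 [1466.4 1051.8] 1.077
lL [1.0827 0.0463] ang 89.2 [1481.1 1062.4] 1.084
lM [1.0923 0.7218] ang 89.2 [1481.1 1062.4] 1.309
lS [1.0925 0.7368] ang 89.2 [1481.1 1062.4] 1.318
weight (362.0, 333.5) 1.1181340217590332 [[ 0.19057901 -0.24480506]]
pot [[ 0.50371209 -0.43983614]]
```

```bash
cat > meas.py <<'E'
from h import *
seeds=dict(mS=(266,147,.1,.034),mM=(222,227,.13,.034),mL=(380,263,.16,.034),lL=(107,208,.16,.024),lM=(181,166,.13,.024),lS=(350,160,.1,.024))
im=cv2.imread("pics/top0.png");c=eyes.calibration("top")
hsv=cv2.cvtColor(im,cv2.COLOR_BGR2HSV)
print(im[265:270:2,60:80:5].tolist(),im[120,300],im[300,180],im[232,306],im[227,222])
for th in(160,180,200):
  bw=cv2.morphologyEx(((hsv[...,2]>th)).astype(np.uint8),cv2.MORPH_CLOSE,np.ones((3,3)))
  for k,(a,b,L,h) in seeds.items():
    q=blob(bw,(a,b)); ctr,ang,sz=block(q,c,h,L); print(th,k,ctr.round(4),"ang %.1f"%ang,sz.round(1), np.linalg.norm(ctr).round(3))
for sm in(60,90):
  q=blob(hsv[...,1]<sm,(306,232));m,r=cv2.minEnclosingCircle(q);print("weight",m,r,toplane(m,c,.03))
E
python3 meas.py
```

```text
[[[56, 92, 132], [54, 89, 130], [58, 92, 133], [54, 90, 131]], [[60, 97, 138], [57, 95, 137], [59, 96, 138], [59, 96, 138]], [[58, 98, 141], [60, 98, 141], [59, 98, 141], [62, 102, 147]]] [ 58  96 142] [ 56  94 135] [114 118 110] [138 214 236]
160 mS [ 0.6734 -0.0022] ang 3.2 [106.8  62.9] 0.673
160 mM [0.4546 0.1148] ang 2.7 [136.8  63. ] 0.469
160 mL [ 0.3653 -0.301 ] ang 14.2 [165.6  67.1] 0.473
160 lL [0.5032 0.4312] ang 139.8 [ 59.5 163.2] 0.663
160 lM [0.6236 0.2331] ang 47.1 [133.2  59.4] 0.666
160 lS [ 0.638  -0.2289] ang 7.4 [103.8  60. ] 0.678
180 mS [ 0.672  -0.0025] ang 3.2 [104.3  60.2] 0.672
180 mM [0.4542 0.1132] ang 3.3 [134.4  60.2] 0.468
180 mL [ 0.366 -0.299] ang 14.2 [163.2  62.2] 0.473
180 lL [0.5028 0.4289] ang 139.7 [ 56.2 160.5] 0.661
180 lM [0.6221 0.232 ] ang 45.9 [129.7  56. ] 0.664
180 lS [ 0.6356 -0.2287] ang 7.2 [99.3 57.5] 0.675
200 mS [ 0.6709 -0.0023] ang 3.4 [102.   58.2] 0.671
200 mM [0.4547 0.1124] ang 3.0 [132.   58.5] 0.468
200 mL [ 0.3663 -0.2978] ang 14.2 [161.9  58.6] 0.472
200 lL [0.5028 0.4269] ang 139.6 [ 53.7 158.8] 0.66
200 lM [0.6205 0.2303] ang 46.8 [125.6  54.2] 0.662
200 lS [ 0.6346 -0.2266] ang 7.4 [98.  54.4] 0.674
weight (305.73077392578125, 232.26922607421875) 9.991957664489746 [[ 0.44233114 -0.10704923]]
weight (305.8103332519531, 232.15516662597656) 10.388653755187988 [[ 0.44262898 -0.10725999]]
```

```bash
python3 -c "
from h import *
go(.6355,-.228,.2,7.3)"
```

```text
pos [ 0.21   -0.5081  0.2308] psi 22.4 tilt [-0.     0.001 -1.   ] j [-1.39  0.38  1.3   0.    1.46 -0.22] t 0.10 open 1.003 gf 0.0
shift cm [50.02 -9.63  3.1 ] twist [15.1]
```

Call:
servo_tool:
  commands:
    - {"grip": 0, "translation": [5, -1, 0.3], "twist": [0, 0, 0]}
    - {"grip": 0, "translation": [5, -1, 0.3], "twist": [0, 0, 0]}
    - {"grip": 0, "translation": [5, -1, 0.3], "twist": [0, 0, 0]}
    - {"grip": 0, "translation": [5, -1, 0.3], "twist": [0, 0, 0]}
    - {"grip": 0, "translation": [5, -1, 0.3], "twist": [0, 0, 0]}

```text
time: 0.72
tool_pos: [0.4231, -0.3654, 0.2159]
tcp_rot: [-3.081, -0.611, 0.0]
ft_force: [-0.1, -0.7, -0.5]
opening: 1.0
grasp_force: 0.0
```

Call:
servo_tool:
  commands:
    - {"grip": 0, "translation": [5, -1, 0.3], "twist": [0, 0, 0]}
    - {"grip": 0, "translation": [5, -1, 0.3], "twist": [0, 0, 0]}
    - {"grip": 0, "translation": [5, -1, 0.3], "twist": [0, 0, 0]}
    - {"grip": 0, "translation": [5, -1, 0.3], "twist": [0, 0, 0]}
    - {"grip": 0, "translation": [4, -0.5, 0.3], "twist": [0, 0, 0]}

```text
time: 1.35
tool_pos: [0.628, -0.2318, 0.2007]
tcp_rot: [-3.08, -0.613, 0.001]
ft_force: [0.1, -0.6, -0.3]
opening: 1.0
grasp_force: 0.0
```

Call:
servo_tool:
  commands:
    - {"grip": 0, "translation": [0, 0, 0], "twist": [0, 0, 7.5]}
    - {"grip": 0, "translation": [0, 0, 0], "twist": [0, 0, 7.5]}
    - {"grip": 0, "translation": [0, 0, 0], "twist": [0, 0, 0]}
    - {"grip": 0, "translation": [0, 0, 0], "twist": [0, 0, 0]}
    - {"grip": 0, "translation": [0, 0, 0], "twist": [0, 0, 0]}

```text
time: 1.98
tool_pos: [0.6265, -0.2335, 0.2013]
tcp_rot: [-3.135, -0.206, 0.0]
ft_force: [0.4, 0.4, 0.0]
opening: 0.998
grasp_force: 0.0
```

```bash
python3 -c "
from h import *
go(.6355,-.228,.2,7.3)
c=eyes.calibration('wrist');cv2.imwrite('pics/w1.png',eyes.get_image('wrist'))
np.savez('w1.npz',**c);print(c, project([.6355,-.228,.024],c),project([.671,-.0023,.034],c))"
```

```text
pos [ 0.6265 -0.2335  0.2013] psi 7.5 tilt [-0.  0. -1.] j [-0.53  0.61  0.98  0.    1.55  0.91] t 1.98 open 0.998 gf 0.0
shift cm [ 0.96 -0.42  0.13] twist [0.2]
{'K': array([[269.38583606,   0.        , 251.01741424],
       [  0.        , 269.38583606, 195.12447042],
       [  0.        ,   0.        ,   1.        ]]), 'cam_to_world': array([[ 1.29827338e-01,  9.53046562e-01,  2.73582005e-01,
         6.95666916e-01],
       [-9.91536555e-01,  1.24690264e-01,  3.61607274e-02,
        -2.22979501e-01],
       [ 3.49844550e-04, -2.75961210e-01,  9.61168710e-01,
         3.43766569e-01],
       [ 0.00000000e+00,  0.00000000e+00,  0.00000000e+00,
         1.00000000e+00]])} [248.56862603 169.95181031] [ 49.21172797 113.81857045]
```

View pics/w1.png

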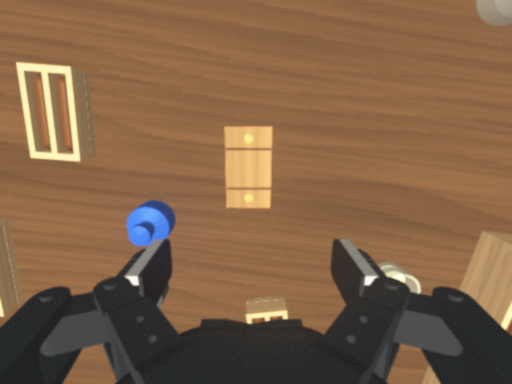

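Wrist view: the short lid is at (248,167) and the short mould at (48,112), both close to the predictions from the top camera.

```bash
python3 -c "
from h import *
c=np.load('w1.npz');im=cv2.imread('pics/w1.png');hsv=cv2.cvtColor(im,cv2.COLOR_BGR2HSV)
print(hsv[167,248],hsv[167,200],hsv[66,48],hsv[110,85])
for th in(170,190,210):
  bw=cv2.morphologyEx((hsv[...,2]>th).astype(np.uint8),cv2.MORPH_CLOSE,np.ones((5,5)))
  for s,h,L in(((248,167),.024,.1),((48,112),.034,.1)):print(th,block(blob(bw,s),c,h,L))
go(.6355,-.228,.2,7.3)
"
```

```text
[ 19 121 242] [ 14 129 150] [ 26  67 252] [ 17 104 133]
170 (array([ 0.63709089, -0.2268387 ]), np.float32(7.4527936), array([99.49786377, 57.47829437]))
170 (array([ 0.67084489, -0.00069416]), np.float32(3.1734142), array([102.21469116,  58.87866974]))
190 (array([ 0.63845162, -0.22707968]), np.float32(7.4497046), array([98.1811676 , 56.08872986]))
190 (array([ 0.67095327, -0.00143521]), np.float32(3.1979346), array([101.33429718,  57.68109512]))
210 (array([ 0.63840432, -0.22670733]), np.float32(7.4526224), array([98.17814636, 55.07791519]))
210 (array([ 0.67098747, -0.00175887]), np.float32(3.2809215), array([100.92651367,  56.96413422]))
pos [ 0.6265 -0.2335  0.2013] psi 7.5 tilt [-0.  0. -1.] j [-0.53  0.61  0.98  0.    1.55  0.91] t 2.02 open 1.001 gf 0.0
shift cm [ 0.96 -0.43  0.13] twist [0.2]
```

Call:
servo_tool:
  commands:
    - {"grip": 0, "translation": [1.1, -0.5, 4], "twist": [0, 0, 0]}
    - {"grip": 0, "translation": [0, 0, 5], "twist": [0, 0, 0]}
    - {"grip": 0, "translation": [0, 0, 4], "twist": [0, 0, 0]}
    - {"grip": 0, "translation": [0, 0, 3], "twist": [0, 0, 0]}
    - {"grip": 0, "translation": [0, 0, 2.5], "twist": [0, 0, 0]}

```text
time: 2.65
tool_pos: [0.6366, -0.227, 0.015]
tcp_rot: [-3.134, -0.205, 0.001]
ft_force: [0.0, -0.1, -0.7]
opening: 1.003
grasp_force: 0.0
```

Call:
servo_tool:
  commands:
    - {"grip": 0, "translation": [0, 0, 1], "twist": [0, 0, 0]}
    - {"grip": 0, "translation": [0, 0, 0], "twist": [0, 0, 0]}
    - {"grip": 1, "translation": [0, 0, 0], "twist": [0, 0, 0]}
    - {"grip": 1, "translation": [0, 0, 0], "twist": [0, 0, 0]}
    - {"grip": 1, "translation": [0, 0, 0], "twist": [0, 0, 0]}

```text
time: 3.28
tool_pos: [0.6375, -0.2274, 0.0079]
tcp_rot: [3.133, 0.204, 0.004]
ft_force: [-1.0, 0.1, 6.4]
opening: 0.642
grasp_force: 64.9
```

Call:
servo_tool:
  commands:
    - {"grip": 1, "translation": [0, 0, 0], "twist": [0, 0, 0]}
    - {"grip": 1, "translation": [0, 0, 0], "twist": [0, 0, 0]}
    - {"grip": 1, "translation": [0, 0, 0], "twist": [0, 0, 0]}
    - {"grip": 1, "translation": [0, 0, -2], "twist": [0, 0, 0]}
    - {"grip": 1, "translation": [0, 0, -2], "twist": [0, 0, 0]}

```text
time: 3.9
tool_pos: [0.6368, -0.227, 0.047]
tcp_rot: [-3.135, -0.204, 0.0]
ft_force: [1.2, 0.3, -0.2]
opening: 0.633
grasp_force: 64.1
```

```bash
python3 -c "
from h import *
go(.671,-.0018,.14,3.3)
print(arm.sense()['ft_force'])
c=eyes.calibration('wrist');im=eyes.get_image('wrist');cv2.imwrite('pics/w2.png',im)"
```

```text
pos [ 0.6368 -0.227   0.047 ] psi 7.4 tilt [-0.  0. -1.] j [-0.52  0.76  1.15  0.    1.23  0.92] t 3.90 open 0.633 gf 64.1
shift cm [  6.31 -21.88  -9.3 ] twist [4.1]
[ 1.15311677  0.29139349 -0.17224447]
```

View pics/w2.png

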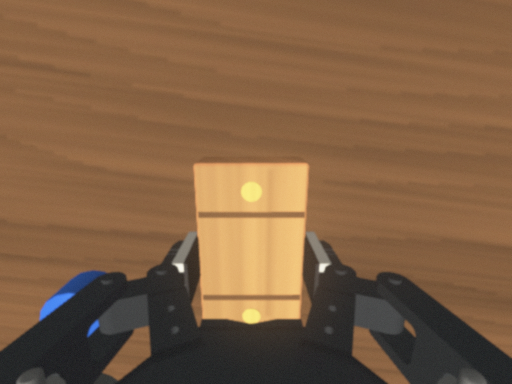

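The lid is gripped straight, with its dots at (251,191) and (251,316).

```bash
cat >> h.py <<'E'
def held(d1,d2,dz=.0165):
    """lid centre relative to TCP (world m) and angle, from its two dots in the wrist picture"""
    s=arm.sense(); p=toplane([d1,d2],eyes.calibration("wrist"),s["tool_pos"][2]+dz)
    e=p[1]-p[0]; print("lid-TCP",(p.mean(0)-s["tool_pos"][:2]).round(4),"ang %.1f"%(np.degrees(np.arctan2(e[1],e[0]))%180),"dots apart",np.linalg.norm(e).round(4))
E
python3 -c "
from h import *
held((251.5,191),(251.5,316))"
```

```text
lid-TCP [-0.0005  0.0011] ang 7.4 dots apart 0.0722
```

Call:
servo_tool:
  commands:
    - {"grip": 1, "translation": [0.9, -2.5, -4], "twist": [0, 0, 0]}
    - {"grip": 1, "translation": [1.4, -5, -3], "twist": [0, 0, 0]}
    - {"grip": 1, "translation": [1.4, -5, 0], "twist": [0, 0, 0]}
    - {"grip": 1, "translation": [1.4, -5, 0], "twist": [0, 0, 0]}
    - {"grip": 1, "translation": [1.2, -4.4, 0], "twist": [0, 0, 0]}

```text
time: 4.58
tool_pos: [0.6709, 0.0003, 0.1162]
tcp_rot: [-3.135, -0.205, -0.0]
ft_force: [-0.0, -1.2, -0.6]
opening: 0.638
grasp_force: 64.1
```

Call:
servo_tool:
  commands:
    - {"grip": 1, "translation": [0, 0, 0], "twist": [0, 0, 4.1]}
    - {"grip": 1, "translation": [0, 0, 0], "twist": [0, 0, 0]}
    - {"grip": 1, "translation": [0, 0, 0], "twist": [0, 0, 0]}
    - {"grip": 1, "translation": [0, 0, 0], "twist": [0, 0, 0]}
    - {"grip": 1, "translation": [0, 0, 0], "twist": [0, 0, 0]}

```text
time: 5.2
tool_pos: [0.6709, -0.0021, 0.1163]
tcp_rot: [-3.14, -0.091, 0.0]
ft_force: [1.1, 1.0, -1.4]
opening: 0.637
grasp_force: 64.1
```

```bash
python3 -c "
from h import *
go(.6715,-.0028,.042,3.3)
"
```

```text
pos [ 0.6709 -0.0021  0.1163] psi 3.3 tilt [-0.  0. -1.] j [-0.18  0.68  1.1   0.    1.36  1.33] t 5.20 open 0.637 gf 64.1
shift cm [0.06 0.07 7.43] twist [0.]
```

Call:
servo_tool:
  commands:
    - {"grip": 1, "translation": [0, 0.1, 3], "twist": [0, 0, 0]}
    - {"grip": 1, "translation": [0, 0, 2.5], "twist": [0, 0, 0]}
    - {"grip": 1, "translation": [0, 0, 1.4], "twist": [0, 0, 0]}
    - {"grip": 1, "translation": [0, 0, 0.5], "twist": [0, 0, 0]}
    - {"grip": 1, "translation": [0, 0, 0], "twist": [0, 0, 0]}

```text
time: 5.82
tool_pos: [0.6714, -0.0028, 0.043]
tcp_rot: [3.14, 0.092, 0.002]
ft_force: [0.3, 0.3, -0.6]
opening: 0.637
grasp_force: 64.1
```

Call:
servo_tool:
  commands:
    - {"grip": 1, "translation": [0, 0, 0], "twist": [0, 0, 0]}
    - {"grip": 0, "translation": [0, 0, 0], "twist": [0, 0, 0]}
    - {"grip": 0, "translation": [0, 0, 0], "twist": [0, 0, 0]}
    - {"grip": 0, "translation": [0, 0, 0], "twist": [0, 0, 0]}
    - {"grip": 0, "translation": [0, 0, 0], "twist": [0, 0, 0]}

```text
time: 6.45
tool_pos: [0.671, -0.0027, 0.0424]
tcp_rot: [3.14, 0.092, 0.0]
ft_force: [0.5, 0.1, 0.7]
opening: 1.0
grasp_force: 0.0
```

Call:
servo_tool:
  commands:
    - {"grip": 0, "translation": [0, 0, -2], "twist": [0, 0, 0]}
    - {"grip": 0, "translation": [0, 0, -4], "twist": [0, 0, 0]}
    - {"grip": 0, "translation": [0, 0, -5], "twist": [0, 0, 0]}
    - {"grip": 0, "translation": [0, 0, -5], "twist": [0, 0, 0]}
    - {"grip": 0, "translation": [0, 0, 0], "twist": [0, 0, 0]}

```text
time: 7.08
tool_pos: [0.6723, -0.0029, 0.207]
tcp_rot: [3.138, 0.092, 0.013]
ft_force: [-0.0, 0.4, 0.1]
opening: 1.002
grasp_force: 0.0
```

```bash
python3 -c "
from h import *
go(.6218,.2318,.2,46.5)
c=eyes.calibration('wrist');np.savez('w3.npz',**c);im=eyes.get_image('wrist');cv2.imwrite('pics/w3.png',im)
print(project([.6218,.2318,.024],c))"
```

```text
pos [ 0.6723 -0.0029  0.207 ] psi 3.4 tilt [ 0.009 -0.002 -1.   ] j [-0.18  0.61  0.96  0.    1.56  1.33] t 7.08 open 1.002 gf 0.0
shift cm [ -3.68 -23.72   0.62] twist [-43.1]
[ 64.87376456 206.61450966]
```

View pics/w3.png

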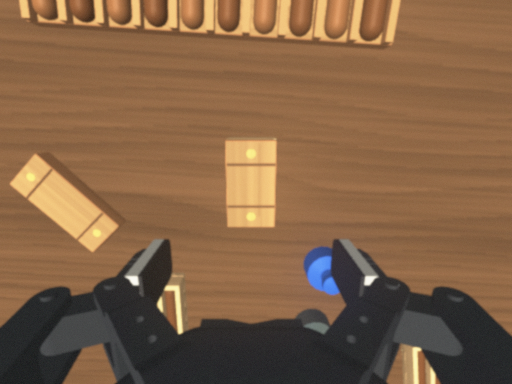

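Short mould is closed. The middle lid's dots are at (31,177) and (98,233).

```bash
python3 -c "
from h import *
c=np.load('w3.npz');im=cv2.imread('pics/w3.png');hsv=cv2.cvtColor(im,cv2.COLOR_BGR2HSV)
p=toplane([(31,177),(98,233)],c,.024);print(p.mean(0),np.linalg.norm(p[1]-p[0]))
p=toplane([(251,153.5),(251,216.5)],c,.058);print('short',p.mean(0),np.linalg.norm(p[1]-p[0]))
for th in(170,190,210):
  bw=cv2.morphologyEx((hsv[...,2]>th).astype(np.uint8),cv2.MORPH_CLOSE,np.ones((5,5)))
  for s,h,L in(((64,205),.024,.13),((250,183),.058,.1)):print(th,block(blob(bw,s),c,h,L))
go(.6218,.2318,.2,46.5)
"
```

```text
[0.62290546 0.23089221] 0.10294974303880693
short [ 0.67028606 -0.00193631] 0.07214542054939187
170 (array([0.62357527, 0.2320883 ]), np.float32(46.594666), array([130.29226685,  56.94845963]))
170 (array([ 0.67119696, -0.00143117]), np.float32(3.2886481), array([101.52723694,  57.83126068]))
190 (array([0.62367548, 0.23106104]), np.float32(46.5348), array([128.75323486,  55.49726105]))
190 (array([ 0.67241169, -0.00135759]), np.float32(3.3514254), array([99.2412796 , 55.90797806]))
210 (array([0.62368341, 0.23050605]), np.float32(46.474895), array([127.44552612,  54.64793396]))
210 (array([ 0.67243223, -0.00099313]), np.float32(3.2656026), array([98.19125366, 54.9979248 ]))
pos [ 0.6714 -0.0027  0.204 ] psi 3.4 tilt [ 0.003 -0.001 -1.   ] j [-0.18  0.62  0.97  0.    1.56  1.33] t 7.12 open 1.003 gf 0.0
shift cm [ -3.58 -23.7    0.37] twist [-43.1]
```

Call:
servo_tool:
  commands:
    - {"grip": 0, "translation": [-0.7, -4.7, 0], "twist": [0, 0, 0]}
    - {"grip": 0, "translation": [-0.7, -4.7, 0], "twist": [0, 0, 0]}
    - {"grip": 0, "translation": [-0.7, -4.7, 0], "twist": [0, 0, 0]}
    - {"grip": 0, "translation": [-0.7, -4.7, 0], "twist": [0, 0, 0]}
    - {"grip": 0, "translation": [-0.6, -4.8, 0], "twist": [0, 0, 0]}

```text
time: 7.75
tool_pos: [0.6223, 0.2322, 0.2005]
tcp_rot: [3.14, 0.092, -0.005]
ft_force: [0.1, 0.5, 0.5]
opening: 1.001
grasp_force: 0.0
```

Call:
servo_tool:
  commands:
    - {"grip": 0, "translation": [0, 0, 3], "twist": [0, 0, -10]}
    - {"grip": 0, "translation": [0, 0, 3], "twist": [0, 0, -10]}
    - {"grip": 0, "translation": [0, 0, 2], "twist": [0, 0, -10]}
    - {"grip": 0, "translation": [0, 0, 2], "twist": [0, 0, -10]}
    - {"grip": 0, "translation": [0, 0, 0], "twist": [0, 0, -3.1]}

```text
time: 8.38
tool_pos: [0.6216, 0.2306, 0.0986]
tcp_rot: [-2.884, -1.243, 0.01]
ft_force: [-0.6, -0.3, 0.4]
opening: 1.002
grasp_force: 0.0
```

```bash
python3 -c "
from h import *
go(.623,.231,.008,46.5)"
```

```text
pos [0.6216 0.2306 0.0986] psi 46.6 tilt [-0.007 -0.001 -1.   ] j [ 0.18  0.69  1.14 -0.    1.32  0.93] t 8.38 open 1.002 gf 0.0
shift cm [0.17 0.11 9.06] twist [0.1]
```

Call:
servo_tool:
  commands:
    - {"grip": 0, "translation": [0.2, 0.1, 3.5], "twist": [0, 0, 0]}
    - {"grip": 0, "translation": [0, 0, 3], "twist": [0, 0, 0]}
    - {"grip": 0, "translation": [0, 0, 1.5], "twist": [0, 0, 0]}
    - {"grip": 0, "translation": [0, 0, 0.8], "twist": [0, 0, 0]}
    - {"grip": 0, "translation": [0, 0, 0.2], "twist": [0, 0, 0]}

```text
time: 9.0
tool_pos: [0.6255, 0.2317, 0.0124]
tcp_rot: [2.887, 1.239, 0.0]
ft_force: [0.1, -0.2, 1.1]
opening: 1.006
grasp_force: 0.0
```

Call:
servo_tool:
  commands:
    - {"grip": 1, "translation": [0, 0, 0], "twist": [0, 0, 0]}
    - {"grip": 1, "translation": [0, 0, 0], "twist": [0, 0, 0]}
    - {"grip": 1, "translation": [0, 0, 0], "twist": [0, 0, 0]}
    - {"grip": 1, "translation": [0, 0, 0], "twist": [0, 0, 0]}
    - {"grip": 1, "translation": [0, 0, 0], "twist": [0, 0, 0]}

```text
time: 9.62
tool_pos: [0.626, 0.2318, 0.0137]
tcp_rot: [2.887, 1.239, 0.004]
ft_force: [-1.0, -0.6, 6.4]
opening: 0.632
grasp_force: 63.8
```

Call:
servo_tool:
  commands:
    - {"grip": 1, "translation": [0, 0, -3], "twist": [0, 0, 0]}
    - {"grip": 1, "translation": [0, 0, -4], "twist": [0, 0, 0]}
    - {"grip": 1, "translation": [0, 0, -4], "twist": [0, 0, 0]}
    - {"grip": 1, "translation": [0, 0, 0], "twist": [0, 0, 0]}
    - {"grip": 1, "translation": [0, 0, 0], "twist": [0, 0, 0]}

```text
time: 10.25
tool_pos: [0.6248, 0.2316, 0.1214]
tcp_rot: [-2.887, -1.239, 0.003]
ft_force: [-0.3, 0.5, -1.1]
opening: 0.625
grasp_force: 63.7
```

```bash
python3 -c "
from h import *
go(.4545,.1125,.12,3.1)
c=eyes.calibration('wrist');np.savez('w4.npz',**c);im=eyes.get_image('wrist');cv2.imwrite('pics/w4.png',im)
m=cv2.inRange(cv2.cvtColor(im,cv2.COLOR_BGR2HSV),(20,150,200),(32,255,255))
n,_,st,ce=cv2.connectedComponentsWithStats(m);print(st[1:][st[1:,4]>20],ce[1:][st[1:,4]>20])"
```

```text
pos [0.6248 0.2316 0.1214] psi 46.4 tilt [-0.002 -0.    -1.   ] j [0.18 0.67 1.1  0.   1.37 0.94] t 10.25 open 0.625 gf 63.7
shift cm [-20.37  -4.14   0.17] twist [43.3]
[] []
```

View pics/w4.png

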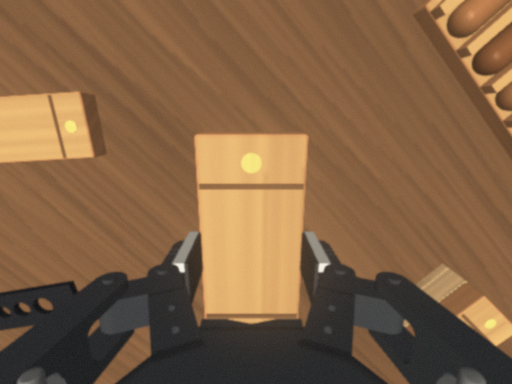

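Middle lid is held straight; its dark lines sit at rows 186 and 316, near column 251.

```bash
python3 -c "
from h import *
held((251.5,186.3),(251.5,316.2),.0103)
p=toplane([(251.3,162)],eyes.calibration('wrist'),arm.sense()['tool_pos'][2]+.0103)[0]-arm.sense()['tool_pos'][:2]
a=np.radians(46.4);print(p-.0515*np.array([np.cos(a),np.sin(a)]))
go(.4545,.1125,.12,3.1)"
```

```text
lid-TCP [-0.0018 -0.0007] ang 46.4 dots apart 0.0786
[-0.00182487 -0.00052385]
pos [0.6247 0.2315 0.1209] psi 46.4 tilt [-0.003 -0.    -1.   ] j [0.18 0.67 1.1  0.   1.37 0.94] t 10.30 open 0.634 gf 63.7
shift cm [-20.35  -4.13   0.14] twist [43.3]
```

Call:
servo_tool:
  commands:
    - {"grip": 1, "translation": [-4, -0.8, 0], "twist": [0, 0, 0]}
    - {"grip": 1, "translation": [-4, -0.8, 0], "twist": [0, 0, 0]}
    - {"grip": 1, "translation": [-4, -0.8, 0], "twist": [0, 0, 0]}
    - {"grip": 1, "translation": [-4, -0.8, 0], "twist": [0, 0, 0]}
    - {"grip": 1, "translation": [-4.2, -0.8, 0], "twist": [0, 0, 0]}

```text
time: 10.92
tool_pos: [0.4555, 0.1122, 0.1213]
tcp_rot: [-2.886, -1.239, 0.003]
ft_force: [0.0, -0.7, -0.0]
opening: 0.633
grasp_force: 63.6
```

Call:
servo_tool:
  commands:
    - {"grip": 1, "translation": [0, 0, 0], "twist": [0, 0, 10]}
    - {"grip": 1, "translation": [0, 0, 0], "twist": [0, 0, 10]}
    - {"grip": 1, "translation": [0, 0, 0], "twist": [0, 0, 10]}
    - {"grip": 1, "translation": [0, 0, 0], "twist": [0, 0, 10]}
    - {"grip": 1, "translation": [0, 0, 0], "twist": [0, 0, 3.3]}

```text
time: 11.55
tool_pos: [0.4566, 0.1128, 0.1213]
tcp_rot: [-3.14, -0.081, 0.004]
ft_force: [-0.2, 0.4, -1.0]
opening: 0.63
grasp_force: 63.6
```

Call:
servo_tool:
  commands:
    - {"grip": 1, "translation": [0, 0, 0], "twist": [0, 0, 0]}
    - {"grip": 1, "translation": [0, 0, 0], "twist": [0, 0, 0]}
    - {"grip": 1, "translation": [0, 0, 0], "twist": [0, 0, 0]}
    - {"grip": 1, "translation": [0, 0, 0], "twist": [0, 0, 0]}
    - {"grip": 1, "translation": [0, 0, 0], "twist": [0, 0, 0]}

```text
time: 12.18
tool_pos: [0.4572, 0.1129, 0.1223]
tcp_rot: [-3.14, -0.087, -0.0]
ft_force: [0.1, 0.8, -2.2]
opening: 0.629
grasp_force: 63.6
```

```bash
python3 -c "
from h import *
go(.4565,.1125,.0485,3.1)"
```

```text
pos [0.4572 0.1129 0.1223] psi 3.2 tilt [ 0.  0. -1.] j [-0.01  0.36  1.68  0.    1.1   1.51] t 12.18 open 0.629 gf 63.6
shift cm [-0.07  0.03  7.38] twist [0.1]
```

Call:
servo_tool:
  commands:
    - {"grip": 1, "translation": [0, 0, 3], "twist": [0, 0, 0]}
    - {"grip": 1, "translation": [0, 0, 2.5], "twist": [0, 0, 0]}
    - {"grip": 1, "translation": [0, 0, 1.2], "twist": [0, 0, 0]}
    - {"grip": 1, "translation": [0, 0, 0.7], "twist": [0, 0, 0]}
    - {"grip": 1, "translation": [0, 0, 0], "twist": [0, 0, 0]}

```text
time: 12.8
tool_pos: [0.4575, 0.1128, 0.0486]
tcp_rot: [3.14, 0.086, 0.001]
ft_force: [-1.1, 0.4, -0.2]
opening: 0.63
grasp_force: 63.6
```

Call:
servo_tool:
  commands:
    - {"grip": 1, "translation": [0, 0, 0], "twist": [0, 0, 0]}
    - {"grip": 0, "translation": [0, 0, 0], "twist": [0, 0, 0]}
    - {"grip": 0, "translation": [0, 0, 0], "twist": [0, 0, 0]}
    - {"grip": 0, "translation": [0, 0, 0], "twist": [0, 0, 0]}
    - {"grip": 0, "translation": [0, 0, 0], "twist": [0, 0, 0]}

```text
time: 13.42
tool_pos: [0.4572, 0.1128, 0.0484]
tcp_rot: [-3.14, -0.086, -0.0]
ft_force: [0.5, 0.4, -0.6]
opening: 0.998
grasp_force: 0.0
```

Call:
servo_tool:
  commands:
    - {"grip": 0, "translation": [0, 0, -2], "twist": [0, 0, 0]}
    - {"grip": 0, "translation": [0, 0, -4], "twist": [0, 0, 0]}
    - {"grip": 0, "translation": [0, 0, -5], "twist": [0, 0, 0]}
    - {"grip": 0, "translation": [0, 0, -5], "twist": [0, 0, 0]}
    - {"grip": 0, "translation": [0, 0, 0], "twist": [0, 0, 0]}

```text
time: 14.05
tool_pos: [0.4585, 0.1129, 0.2115]
tcp_rot: [3.14, 0.087, 0.012]
ft_force: [-0.5, 0.0, -1.1]
opening: 1.0
grasp_force: 0.0
```

```bash
python3 -c "
from h import *
go(.5028,.4285,.2,139.7)
c=eyes.calibration('wrist');np.savez('w5.npz',**c);im=eyes.get_image('wrist');cv2.imwrite('pics/w5.png',im)
print(project([.5028,.4285,.024],c))"
```

```text
pos [0.4585 0.1129 0.2115] psi 3.2 tilt [ 0.007 -0.    -1.   ] j [-0.01  0.26  1.54  0.    1.33  1.51] t 14.05 open 1.000 gf 0.0
shift cm [  6.15 -31.27   1.18] twist [43.5]
[-11.15920588 126.51065533]
```

View pics/w5.png

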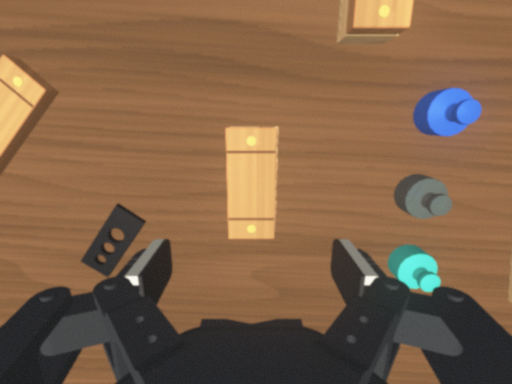

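Middle mould is closed and looks flush. Next is the long lid. I'll turn it the long way round to stay inside the last joint's range.

Call:
servo_tool:
  commands:
    - {"grip": 0, "translation": [1, -5.2, 0], "twist": [0, 0, 0]}
    - {"grip": 0, "translation": [1, -5.2, 0], "twist": [0, 0, 0]}
    - {"grip": 0, "translation": [1, -5.2, 0], "twist": [0, 0, 0]}
    - {"grip": 0, "translation": [1, -5.2, 0], "twist": [0, 0, 0]}
    - {"grip": 0, "translation": [1, -5.2, 0], "twist": [0, 0, 0]}

```text
time: 14.72
tool_pos: [0.4924, 0.3767, 0.2062]
tcp_rot: [3.139, 0.086, -0.005]
ft_force: [0.7, -0.7, -0.6]
opening: 0.998
grasp_force: 0.0
```

Call:
servo_tool:
  commands:
    - {"grip": 0, "translation": [1.1, -5.2, 1], "twist": [0, 0, 0]}
    - {"grip": 0, "translation": [0, 0, 0], "twist": [0, 0, -10]}
    - {"grip": 0, "translation": [0, 0, 0], "twist": [0, 0, -10]}
    - {"grip": 0, "translation": [0, 0, 0], "twist": [0, 0, -10]}
    - {"grip": 0, "translation": [0, 0, 0], "twist": [0, 0, -10]}

```text
time: 15.35
tool_pos: [0.5005, 0.4274, 0.196]
tcp_rot: [2.918, 1.163, -0.006]
ft_force: [0.3, 0.4, -0.8]
opening: 1.003
grasp_force: 0.0
```

Call:
servo_tool:
  commands:
    - {"grip": 0, "translation": [0, 0, 0], "twist": [0, 0, -10]}
    - {"grip": 0, "translation": [0, 0, 0], "twist": [0, 0, -10]}
    - {"grip": 0, "translation": [0, 0, 0], "twist": [0, 0, -10]}
    - {"grip": 0, "translation": [0, 0, 0], "twist": [0, 0, -10]}
    - {"grip": 0, "translation": [0, 0, 0], "twist": [0, 0, -10]}

```text
time: 15.98
tool_pos: [0.5005, 0.4274, 0.196]
tcp_rot: [-2.152, -2.287, 0.006]
ft_force: [0.1, 0.2, -0.8]
opening: 0.997
grasp_force: 0.0
```

Call:
servo_tool:
  commands:
    - {"grip": 0, "translation": [0, 0, 0], "twist": [0, 0, -10]}
    - {"grip": 0, "translation": [0, 0, 0], "twist": [0, 0, -10]}
    - {"grip": 0, "translation": [0, 0, 0], "twist": [0, 0, -10]}
    - {"grip": 0, "translation": [0, 0, 0], "twist": [0, 0, -10]}
    - {"grip": 0, "translation": [0, 0, 0], "twist": [0, 0, -6.5]}

```text
time: 16.6
tool_pos: [0.5005, 0.4274, 0.196]
tcp_rot: [-1.076, -2.949, 0.004]
ft_force: [0.5, -0.5, -0.7]
opening: 0.998
grasp_force: 0.0
```

```bash
python3 -c "
from h import *
c=eyes.calibration('wrist');im=eyes.get_image('wrist');np.savez('w6.npz',**c);cv2.imwrite('pics/w6.png',im)
go(.5028,.4285,.2,139.7)
hsv=cv2.cvtColor(im,cv2.COLOR_BGR2HSV);s=project([.5028,.4285,.024],c);print(s)
for th in(170,190,210):
  bw=cv2.morphologyEx((hsv[...,2]>th).astype(np.uint8),cv2.MORPH_CLOSE,np.ones((5,5)))
  print(th,block(blob(bw,s),c,.024,.16))
"
```

```text
pos [0.5005 0.4274 0.196 ] psi 140.1 tilt [-0.003 -0.002 -1.   ] j [ 0.53  0.6   1.02 -0.    1.53 -0.35] t 16.65 open 1.000 gf 0.0
shift cm [-0.1   0.23 -0.4 ] twist [0.4]
[252.85203323 180.65288704]
170 (array([0.50417487, 0.42868066]), np.float32(139.7463), array([ 56.12220001, 158.88775635]))
190 (array([0.50424846, 0.42874744]), np.float32(139.78719), array([ 54.64262009, 158.80979919]))
210 (array([0.50397112, 0.42869754]), np.float32(139.76335), array([ 53.42211151, 156.40237427]))
```

View pics/w6.png

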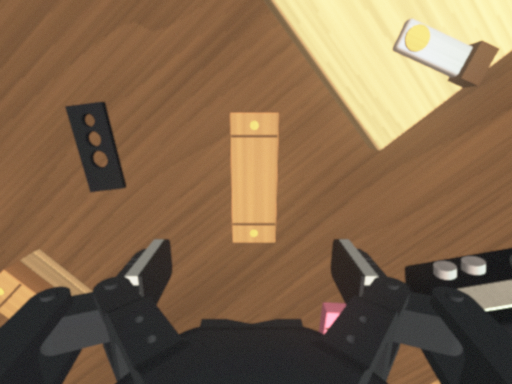

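Long lid measured at (.504, .4287), angle 139.7°. Its dots are at (254,126) and (254,233), and the surroundings are clear.

Call:
servo_tool:
  commands:
    - {"grip": 0, "translation": [-0.2, 0.3, 4], "twist": [0, 0, 0.4]}
    - {"grip": 0, "translation": [0, 0, 5], "twist": [0, 0, 0]}
    - {"grip": 0, "translation": [0, 0, 4], "twist": [0, 0, 0]}
    - {"grip": 0, "translation": [0, 0, 3], "twist": [0, 0, 0]}
    - {"grip": 0, "translation": [0, 0, 2], "twist": [0, 0, 0]}

```text
time: 17.27
tool_pos: [0.5032, 0.4279, 0.0149]
tcp_rot: [-1.096, -2.941, 0.006]
ft_force: [-0.3, -0.2, -0.2]
opening: 0.997
grasp_force: 0.0
```

Call:
servo_tool:
  commands:
    - {"grip": 0, "translation": [0, 0, 0.6], "twist": [0, 0, 0]}
    - {"grip": 0, "translation": [0, 0, 0], "twist": [0, 0, 0]}
    - {"grip": 1, "translation": [0, 0, 0], "twist": [0, 0, 0]}
    - {"grip": 1, "translation": [0, 0, 0], "twist": [0, 0, 0]}
    - {"grip": 1, "translation": [0, 0, 0], "twist": [0, 0, 0]}

```text
time: 17.9
tool_pos: [0.505, 0.4291, 0.0137]
tcp_rot: [1.093, 2.944, 0.003]
ft_force: [-0.6, -0.9, 5.9]
opening: 0.631
grasp_force: 63.8
```

Call:
servo_tool:
  commands:
    - {"grip": 1, "translation": [0, 0, 0], "twist": [0, 0, 0]}
    - {"grip": 1, "translation": [0, 0, 0], "twist": [0, 0, 0]}
    - {"grip": 1, "translation": [0, 0, 0], "twist": [0, 0, 0]}
    - {"grip": 1, "translation": [0, 0, 0], "twist": [0, 0, 0]}
    - {"grip": 1, "translation": [0, 0, 0], "twist": [0, 0, 0]}

```text
time: 18.52
tool_pos: [0.505, 0.4291, 0.0137]
tcp_rot: [1.093, 2.944, 0.003]
ft_force: [-0.7, 0.3, 6.6]
opening: 0.635
grasp_force: 63.8
```

Call:
servo_tool:
  commands:
    - {"grip": 1, "translation": [0, 0, -3], "twist": [0, 0, 0]}
    - {"grip": 1, "translation": [0, 0, -4], "twist": [0, 0, 0]}
    - {"grip": 1, "translation": [0, 0, -4], "twist": [0, 0, 0]}
    - {"grip": 1, "translation": [0, 0, -4], "twist": [0, 0, 0]}
    - {"grip": 1, "translation": [0, 0, 0], "twist": [0, 0, 0]}

```text
time: 19.15
tool_pos: [0.5054, 0.4293, 0.1659]
tcp_rot: [1.092, 2.941, 0.008]
ft_force: [0.6, 0.4, -1.9]
opening: 0.629
grasp_force: 63.7
```

```bash
python3 -c "
from h import *
c=eyes.calibration('wrist');im=eyes.get_image('wrist');np.savez('w7.npz',**c);cv2.imwrite('pics/w7.png',im)
go(.3662,-.298,.16,14.2)
"
```

```text
pos [0.5046 0.4288 0.1634] psi 139.2 tilt [ 0.002  0.001 -1.   ] j [ 0.53  0.63  1.06 -0.    1.45 -0.33] t 19.20 open 0.629 gf 63.7
shift cm [-36.96 -64.09   0.23] twist [-55.]
```

View pics/w7.png

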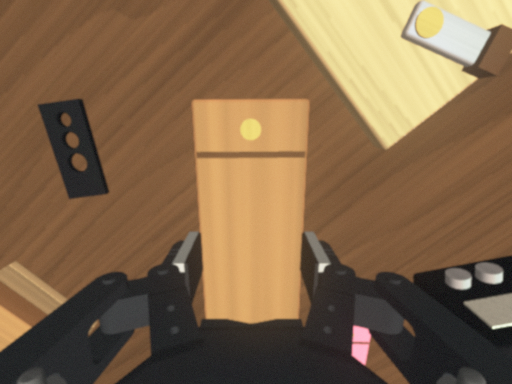

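```bash
python3 -c "
from h import *
c=np.load('w6.npz');p=toplane([(254.3,125.5),(254,233)],c,.024);d=np.linalg.norm(p[1]-p[0]);print(d)
c=np.load('w7.npz')
a=np.radians(139.2);z=arm.sense()['tool_pos']
q=toplane([(251,129)],c,.1645+.0103)[0]-[.505,.429];print(q-d/2*np.array([np.cos(a),np.sin(a)]))
"
```

```text
0.1317042562643068
[0.00087134 0.00086302]
```

Call:
servo_tool:
  commands:
    - {"grip": 1, "translation": [-2.4, -4.2, 0], "twist": [0, 0, 0]}
    - {"grip": 1, "translation": [-2.4, -4.2, 0], "twist": [0, 0, 0]}
    - {"grip": 1, "translation": [-2.4, -4.2, 0], "twist": [0, 0, 0]}
    - {"grip": 1, "translation": [-2.4, -4.2, 0], "twist": [0, 0, 0]}
    - {"grip": 1, "translation": [-2.4, -4.2, 0], "twist": [0, 0, 0]}

```text
time: 19.82
tool_pos: [0.4571, 0.1897, 0.161]
tcp_rot: [-1.093, -2.943, 0.002]
ft_force: [0.9, -0.5, -2.1]
opening: 0.632
grasp_force: 63.8
```

Call:
servo_tool:
  commands:
    - {"grip": 1, "translation": [-2.4, -4.2, 0], "twist": [0, 0, 0]}
    - {"grip": 1, "translation": [-2.4, -4.2, 0], "twist": [0, 0, 0]}
    - {"grip": 1, "translation": [-2.4, -4.2, 0], "twist": [0, 0, 0]}
    - {"grip": 1, "translation": [-2.4, -4.2, 0], "twist": [0, 0, 0]}
    - {"grip": 1, "translation": [-2.4, -4.2, 0], "twist": [0, 0, 0]}

```text
time: 20.45
tool_pos: [0.4109, -0.0473, 0.1612]
tcp_rot: [-1.093, -2.943, -0.0]
ft_force: [0.3, 0.2, -0.3]
opening: 0.633
grasp_force: 63.8
```

Call:
servo_tool:
  commands:
    - {"grip": 1, "translation": [-2.4, -4.2, 0], "twist": [0, 0, 0]}
    - {"grip": 1, "translation": [-2.4, -4.2, 0], "twist": [0, 0, 0]}
    - {"grip": 1, "translation": [-2.4, -4.2, 0], "twist": [0, 0, 0]}
    - {"grip": 1, "translation": [-2.4, -4.2, 0], "twist": [0, 0, 0]}
    - {"grip": 1, "translation": [-2.4, -4.2, 0], "twist": [0, 0, 0]}

```text
time: 21.08
tool_pos: [0.3649, -0.2845, 0.1611]
tcp_rot: [-1.094, -2.943, -0.002]
ft_force: [0.2, -0.7, -1.6]
opening: 0.631
grasp_force: 63.8
```

Call:
servo_tool:
  commands:
    - {"grip": 1, "translation": [0, 0, 0], "twist": [0, 0, 10]}
    - {"grip": 1, "translation": [0, 0, 0], "twist": [0, 0, 10]}
    - {"grip": 1, "translation": [0, 0, 0], "twist": [0, 0, 10]}
    - {"grip": 1, "translation": [0, 0, 0], "twist": [0, 0, 10]}
    - {"grip": 1, "translation": [0, 0, 0], "twist": [0, 0, 10]}

```text
time: 21.7
tool_pos: [0.3654, -0.2829, 0.161]
tcp_rot: [-2.24, -2.198, -0.001]
ft_force: [0.2, 0.0, -2.4]
opening: 0.628
grasp_force: 63.8
```

Call:
servo_tool:
  commands:
    - {"grip": 1, "translation": [0, 0, 0], "twist": [0, 0, 10]}
    - {"grip": 1, "translation": [0, 0, 0], "twist": [0, 0, 10]}
    - {"grip": 1, "translation": [0, 0, 0], "twist": [0, 0, 10]}
    - {"grip": 1, "translation": [0, 0, 0], "twist": [0, 0, 10]}
    - {"grip": 1, "translation": [0, 0, 0], "twist": [0, 0, 10]}

```text
time: 22.32
tool_pos: [0.3654, -0.2829, 0.161]
tcp_rot: [-2.96, -1.045, 0.001]
ft_force: [-0.5, -0.6, -1.2]
opening: 0.631
grasp_force: 63.8
```

Call:
servo_tool:
  commands:
    - {"grip": 1, "translation": [0, 0, 0], "twist": [0, 0, 10]}
    - {"grip": 1, "translation": [0, 0, 0], "twist": [0, 0, 10]}
    - {"grip": 1, "translation": [0, 0, 0], "twist": [0, 0, 5]}
    - {"grip": 1, "translation": [0, 0, 0], "twist": [0, 0, 0]}
    - {"grip": 1, "translation": [0, 0, 0], "twist": [0, 0, 0]}

```text
time: 22.95
tool_pos: [0.3657, -0.2833, 0.1617]
tcp_rot: [-3.116, -0.392, 0.001]
ft_force: [0.7, 0.2, -1.5]
opening: 0.628
grasp_force: 63.8
```

```bash
python3 -c "
from h import *
go(.3662,-.298,.0485,14.2)
"
```

```text
pos [ 0.3657 -0.2833  0.1617] psi 14.3 tilt [-0.001  0.001 -1.   ] j [-0.92  0.3   1.64 -0.    1.2   0.4 ] t 22.95 open 0.628 gf 63.8
shift cm [-0.31  1.45 11.32] twist [0.1]
```

Call:
servo_tool:
  commands:
    - {"grip": 1, "translation": [-0.3, 1.4, 2], "twist": [0, 0, 0]}
    - {"grip": 1, "translation": [0, 0, 4], "twist": [0, 0, 0]}
    - {"grip": 1, "translation": [0, 0, 3], "twist": [0, 0, 0]}
    - {"grip": 1, "translation": [0, 0, 1.5], "twist": [0, 0, 0]}
    - {"grip": 1, "translation": [0, 0, 0.8], "twist": [0, 0, 0]}

```text
time: 23.58
tool_pos: [0.3662, -0.2976, 0.0485]
tcp_rot: [-3.116, -0.391, 0.001]
ft_force: [0.4, -0.8, -0.9]
opening: 0.63
grasp_force: 63.8
```

Call:
servo_tool:
  commands:
    - {"grip": 1, "translation": [0, 0, 0], "twist": [0, 0, 0]}
    - {"grip": 1, "translation": [0, 0, 0], "twist": [0, 0, 0]}
    - {"grip": 1, "translation": [0, 0, 0], "twist": [0, 0, 0]}
    - {"grip": 0, "translation": [0, 0, 0], "twist": [0, 0, 0]}
    - {"grip": 0, "translation": [0, 0, 0], "twist": [0, 0, 0]}

```text
time: 24.2
tool_pos: [0.3665, -0.298, 0.0496]
tcp_rot: [3.117, 0.39, 0.001]
ft_force: [-0.5, 0.3, 0.1]
opening: 1.0
grasp_force: 0.0
```

Call:
servo_tool:
  commands:
    - {"grip": 0, "translation": [0, 0, 0], "twist": [0, 0, 0]}
    - {"grip": 0, "translation": [0, 0, -2], "twist": [0, 0, 0]}
    - {"grip": 0, "translation": [0, 0, -4], "twist": [0, 0, 0]}
    - {"grip": 0, "translation": [0, 0, -5], "twist": [0, 0, 0]}
    - {"grip": 0, "translation": [0, 0, -4], "twist": [0, 0, 0]}

```text
time: 24.82
tool_pos: [0.3665, -0.2978, 0.2013]
tcp_rot: [3.116, 0.39, 0.001]
ft_force: [1.0, -0.6, 0.2]
opening: 1.002
grasp_force: 0.0
```

Call:
servo_tool:
  commands:
    - {"grip": 0, "translation": [0, -3, 0], "twist": [0, 0, 0]}
    - {"grip": 0, "translation": [0, 0, 0], "twist": [0, 0, 0]}
    - {"grip": 0, "translation": [0, 0, 0], "twist": [0, 0, 0]}
    - {"grip": 0, "translation": [0, 0, 0], "twist": [0, 0, 0]}
    - {"grip": 0, "translation": [0, 0, 0], "twist": [0, 0, 0]}

```text
time: 25.45
tool_pos: [0.3591, -0.2691, 0.199]
tcp_rot: [-3.117, -0.389, 0.0]
ft_force: [-0.5, -0.4, -0.1]
opening: 0.998
grasp_force: 0.0
```

```bash
python3 -c "
from h import *
c=eyes.calibration('wrist');im=eyes.get_image('wrist');np.savez('w8.npz',**c);cv2.imwrite('pics/w8.png',im)
go(.4425,-.107,.2,14)
print(project([.3662,-.298,.058],c),project([.4425,-.107,.03],c))
"
```

```text
pos [ 0.3591 -0.2691  0.1991] psi 14.2 tilt [-0.  0. -1.] j [-0.91  0.23  1.62 -0.    1.29  0.41] t 25.50 open 0.999 gf 0.0
shift cm [ 12.07 -13.66  -0.09] twist [0.2]
[279.73956838 185.2372096 ] [123.26385924  68.21080948]
```

View pics/w8.png

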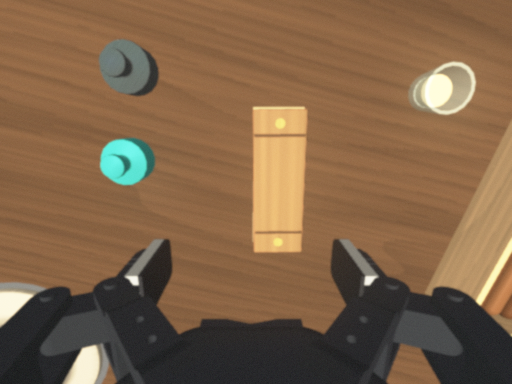

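Long mould is closed, with dots at (280,124) and (278,242). The iron weight's knob is at (115,64) and its drum at (126,67).

```bash
python3 -c "
from h import *
c=np.load('w8.npz')
print('knob',toplane([(115.5,63.5)],c,.06),'drum',toplane([(126,67)],c,.03))
p=toplane([(280,124),(278,242)],c,.058);print('long lid',p.mean(0),p[1]-p[0])
im=cv2.imread('pics/w8.png');hsv=cv2.cvtColor(im,cv2.COLOR_BGR2HSV)
q=blob((hsv[...,1]<80)&(hsv[...,2]<200),(126,67));print(cv2.boundingRect(q),cv2.fitEllipse(q))
bw=(hsv[...,2]>190).astype(np.uint8);print(block(blob(cv2.morphologyEx(bw,cv2.MORPH_CLOSE,np.ones((5,5))),(279,180)),c,.058,.16))
go(.4425,-.107,.2,14)
"
```

```text
knob [[ 0.443294   -0.11317016]] drum [[ 0.44438551 -0.10966979]]
long lid [ 0.36445145 -0.29759269] [-0.12713667 -0.03375609]
(99, 39, 59, 57) ((127.70454406738281, 67.40353393554688), (49.755859375, 63.17911148071289), 128.05328369140625)
(array([ 0.36705597, -0.29582759]), np.float32(14.229247), array([160.45266724,  56.16192245]))
pos [ 0.3591 -0.2691  0.1991] psi 14.2 tilt [-0.  0. -1.] j [-0.91  0.23  1.62 -0.    1.29  0.41] t 25.50 open 0.999 gf 0.0
shift cm [ 12.07 -13.66  -0.09] twist [0.2]
```

Call:
servo_tool:
  commands:
    - {"grip": 0, "translation": [3, -3.4, 0], "twist": [0, 0, 0]}
    - {"grip": 0, "translation": [3, -3.4, 0], "twist": [0, 0, 0]}
    - {"grip": 0, "translation": [3, -3.4, 0], "twist": [0, 0, 0]}
    - {"grip": 0, "translation": [3, -3.4, 0], "twist": [0, 0, 0]}
    - {"grip": 0, "translation": [0, 0, 0], "twist": [0, 0, 0]}

```text
time: 26.12
tool_pos: [0.4426, -0.1054, 0.1992]
tcp_rot: [-3.116, -0.396, 0.0]
ft_force: [-0.0, -0.9, -0.1]
opening: 1.002
grasp_force: 0.0
```

```bash
python3 -c "
from h import *
c=eyes.calibration('wrist');im=eyes.get_image('wrist');cv2.imwrite('pics/w9.png',im)
go(.4425,-.107,.008,14.2)
hsv=cv2.cvtColor(im,cv2.COLOR_BGR2HSV);s=project([.4425,-.107,.03],c);print(s)
q=blob((hsv[...,1]<80)&(hsv[...,2]<200),s);print(cv2.boundingRect(q));e=cv2.fitEllipse(q);print(e,toplane(e[0],c,.03))
"
```

```text
pos [ 0.4422 -0.1067  0.1992] psi 14.4 tilt [-0. -0. -1.] j [-0.5   0.24  1.6  -0.    1.3   0.82] t 26.18 open 1.000 gf 0.0
shift cm [ 0.03  0.04 19.12] twist [0.2]
[253.45891375 179.83703185]
(232, 154, 45, 47)
((254.0430908203125, 177.05804443359375), (44.03123092651367, 45.44694137573242), 174.50704956054688) [[ 0.4459237  -0.10682366]]
```

View pics/w9.png

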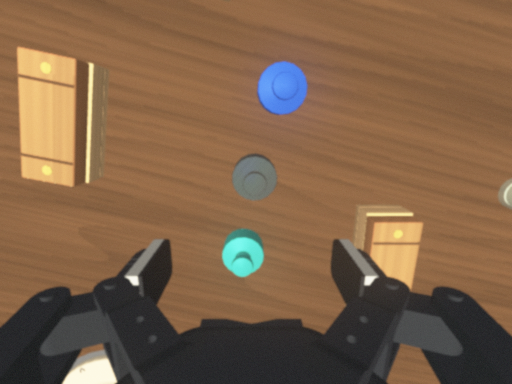

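The weight is at (254,177), directly below the open gripper. The turquoise one at (243,252) stays clear of the fingers.

Call:
servo_tool:
  commands:
    - {"grip": 0, "translation": [0.2, 0.1, 5], "twist": [0, 0, 0]}
    - {"grip": 0, "translation": [0, 0, 5], "twist": [0, 0, 0]}
    - {"grip": 0, "translation": [0, 0, 4], "twist": [0, 0, 0]}
    - {"grip": 0, "translation": [0, 0, 3], "twist": [0, 0, 0]}
    - {"grip": 0, "translation": [0, 0, 1.7], "twist": [0, 0, 0]}

```text
time: 26.8
tool_pos: [0.4434, -0.1089, 0.0109]
tcp_rot: [-3.117, -0.387, 0.003]
ft_force: [-0.4, -0.3, 1.6]
opening: 1.003
grasp_force: 0.0
```

Call:
servo_tool:
  commands:
    - {"grip": 0, "translation": [0, 0, 0], "twist": [0, 0, 0]}
    - {"grip": 1, "translation": [0, 0, 0], "twist": [0, 0, 0]}
    - {"grip": 1, "translation": [0, 0, 0], "twist": [0, 0, 0]}
    - {"grip": 1, "translation": [0, 0, 0], "twist": [0, 0, 0]}
    - {"grip": 1, "translation": [0, 0, 0], "twist": [0, 0, 0]}

```text
time: 27.42
tool_pos: [0.4445, -0.1086, 0.0137]
tcp_rot: [3.115, 0.39, 0.003]
ft_force: [-3.4, -2.3, 10.1]
opening: 0.602
grasp_force: 61.0
```

Call:
servo_tool:
  commands:
    - {"grip": 1, "translation": [0, 0, 0], "twist": [0, 0, 0]}
    - {"grip": 1, "translation": [0, 0, -3], "twist": [0, 0, 0]}
    - {"grip": 1, "translation": [0, 0, -4], "twist": [0, 0, 0]}
    - {"grip": 1, "translation": [0, 0, -5], "twist": [0, 0, 0]}
    - {"grip": 1, "translation": [0, 0, 0], "twist": [0, 0, 0]}

```text
time: 28.05
tool_pos: [0.4452, -0.1084, 0.1352]
tcp_rot: [3.113, 0.389, 0.009]
ft_force: [0.2, -0.5, -6.8]
opening: 0.593
grasp_force: 67.2
```

```bash
python3 -c "
from h import *
c=eyes.calibration('wrist');im=eyes.get_image('wrist');np.savez('w10.npz',**c);cv2.imwrite('pics/w10.png',im)
go(.366,-.2975,.14,14.2);print(arm.sense()['ft_force'])
for n in('top','side'): cv2.imwrite(f'pics/{n}1.png',eyes.get_image(n))
"
```

```text
pos [ 0.4441 -0.1079  0.1331] psi 14.3 tilt [ 0.002 -0.001 -1.   ] j [-0.5   0.33  1.7  -0.    1.11  0.82] t 28.10 open 0.593 gf 67.1
shift cm [-12.23  16.46  -0.69] twist [0.1]
[-0.36119662  0.47786907 -6.32913433]
```

View pics/w10.png

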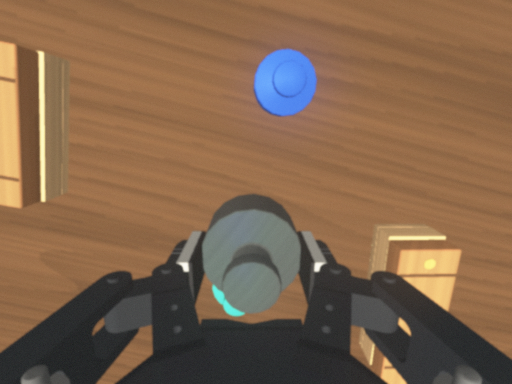

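The weight is held upright by its drum.

Call:
servo_tool:
  commands:
    - {"grip": 1, "translation": [-3, 4.1, 0], "twist": [0, 0, 0]}
    - {"grip": 1, "translation": [-3, 4.1, 0], "twist": [0, 0, 0]}
    - {"grip": 1, "translation": [-3, 4.1, 0], "twist": [0, 0, 0]}
    - {"grip": 1, "translation": [-3.2, 4.2, 0], "twist": [0, 0, 0]}
    - {"grip": 1, "translation": [0, 0, 0], "twist": [0, 0, 0]}

```text
time: 28.82
tool_pos: [0.3648, -0.3003, 0.1305]
tcp_rot: [-3.116, -0.382, 0.003]
ft_force: [0.2, 0.7, -6.5]
opening: 0.593
grasp_force: 67.2
```

```bash
python3 -c "
from h import *
c=np.load('w10.npz');print('drum-TCP',toplane([(252,246)],c,.1345+.0163)[0]-[.4446,-.1081])
go(.366,-.2975,.0725,14.2)
"
```

```text
drum-TCP [0.00627959 0.00210776]
pos [ 0.3648 -0.3003  0.1305] psi 14.0 tilt [-0.002  0.002 -1.   ] j [-0.94  0.36  1.66 -0.    1.12  0.39] t 28.82 open 0.593 gf 67.2
shift cm [ 0.2  -0.23  5.8 ] twist [-0.2]
```

Call:
servo_tool:
  commands:
    - {"grip": 1, "translation": [0, -0.2, 2.5], "twist": [0, 0, 0]}
    - {"grip": 1, "translation": [0, 0, 1.8], "twist": [0, 0, 0]}
    - {"grip": 1, "translation": [0, 0, 1], "twist": [0, 0, 0]}
    - {"grip": 1, "translation": [0, 0, 0.5], "twist": [0, 0, 0]}
    - {"grip": 1, "translation": [0, 0, 0], "twist": [0, 0, 0]}

```text
time: 29.45
tool_pos: [0.366, -0.2958, 0.0742]
tcp_rot: [-3.117, -0.39, 0.0]
ft_force: [-0.3, -0.1, -5.1]
opening: 0.594
grasp_force: 67.1
```

```bash
python3 -c "
from h import *
go(.366,-.2975,.0725,14.2);print(arm.sense()['ft_force'])
"
```

```text
pos [ 0.366  -0.2958  0.0742] psi 14.3 tilt [-0.  0. -1.] j [-0.93  0.44  1.74  0.    0.96  0.39] t 29.45 open 0.594 gf 67.1
shift cm [-0.05  0.17  0.17] twist [0.1]
[-0.25936891 -0.06965394 -5.07011774]
```

Call:
servo_tool:
  commands:
    - {"grip": 1, "translation": [0, 0.1, 0.2], "twist": [0, 0, 0]}
    - {"grip": 1, "translation": [0, 0, 0], "twist": [0, 0, 0]}
    - {"grip": 1, "translation": [0, 0, 0], "twist": [0, 0, 0]}
    - {"grip": 0, "translation": [0, 0, 0], "twist": [0, 0, 0]}
    - {"grip": 0, "translation": [0, 0, 0], "twist": [0, 0, 0]}

```text
time: 30.08
tool_pos: [0.3665, -0.2973, 0.0728]
tcp_rot: [3.116, 0.389, 0.001]
ft_force: [0.1, 0.2, 0.1]
opening: 0.982
grasp_force: 0.0
```

Call:
servo_tool:
  commands:
    - {"grip": 0, "translation": [0, 0, 0], "twist": [0, 0, 0]}
    - {"grip": 0, "translation": [0, 0, 0], "twist": [0, 0, 0]}
    - {"grip": 0, "translation": [0, 0, -2], "twist": [0, 0, 0]}
    - {"grip": 0, "translation": [0, 0, -4], "twist": [0, 0, 0]}
    - {"grip": 0, "translation": [0, 0, -5], "twist": [0, 0, 0]}

```text
time: 30.7
tool_pos: [0.3659, -0.2965, 0.1831]
tcp_rot: [-3.116, -0.389, 0.001]
ft_force: [-0.6, -0.3, -0.1]
opening: 0.997
grasp_force: 0.0
```

Call:
servo_tool:
  commands:
    - {"grip": 0, "translation": [0, 0, -4], "twist": [0, 0, 0]}
    - {"grip": 0, "translation": [0, 0, 0], "twist": [0, 0, 0]}
    - {"grip": 0, "translation": [0, 0, 0], "twist": [0, 0, 0]}
    - {"grip": 0, "translation": [0, 0, 0], "twist": [0, 0, 0]}
    - {"grip": 0, "translation": [0, 0, 0], "twist": [0, 0, 0]}

```text
time: 31.32
tool_pos: [0.3661, -0.2967, 0.2215]
tcp_rot: [-3.116, -0.389, 0.001]
ft_force: [-0.1, -0.4, 0.4]
opening: 1.002
grasp_force: 0.0
```

```bash
python3 -c "
from h import *
s=arm.sense();print(s['time'],s['tool_pos'],s['ft_force'])
c=eyes.calibration('wrist');w=eyes.get_image('wrist');np.savez('w11.npz',**c)
t=cv2.imread('pics/top1.png')[120:320,90:410];t=cv2.resize(t,None,fx=1.6,fy=1.6)
sd=cv2.imread('pics/side1.png')[130:270,180:370]
o=np.zeros((384,800,3),np.uint8);o[:,:400]=w[:,56:456];o[:,400:]=0
sd=eyes.get_image('side')[110:260,180:360];o[:333,400:800]=cv2.resize(sd,(400,333))
cv2.imwrite('pics/w11.png',o)
print('lid M/S/L centres expected px top')
im=cv2.imread('pics/top1.png');c=eyes.calibration('top');hsv=cv2.cvtColor(im,cv2.COLOR_BGR2HSV)
bw=cv2.morphologyEx((hsv[...,2]>190).astype(np.uint8),cv2.MORPH_CLOSE,np.ones((3,3)))
for n,(x,y,L) in dict(M=(.4545,.1125,.13),S=(.671,-.0018,.1),L=(.3662,-.298,.16)).items():
  print(n,block(blob(bw,project([x,y,.058],c)),c,.058,L))
"
```

```text
31.325 [ 0.36605643 -0.29672014  0.2214888 ] [-0.10885386 -0.38833903  0.41176647]
lid M/S/L centres expected px top
M (array([0.45405678, 0.11297827]), np.float32(3.3489988), array([128.62406921,  59.86647415]))
S (array([ 0.66880172, -0.00224068]), np.float32(2.9611354), array([98.58039093, 54.99174881]))
L (array([ 0.23365998, -0.28201404]), np.float32(156.05937), array([336.78756714, 466.4670105 ]))
```

View pics/w11.png

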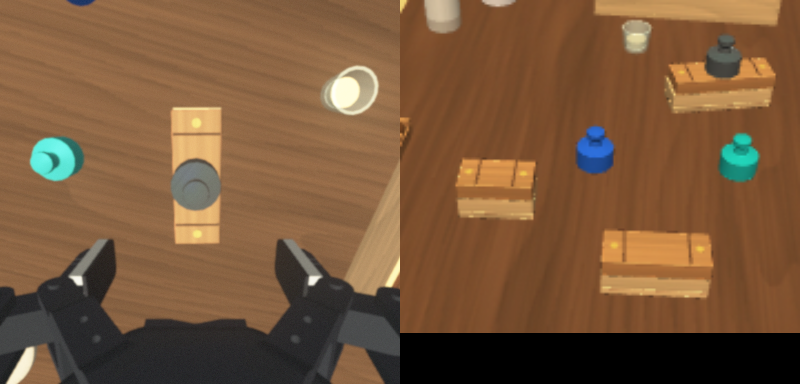

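All three moulds look closed and the weight stands on the long one. One last check of its position along the lid.

```bash
python3 -c "
from h import *
c=np.load('w11.npz')
p=toplane([(252.5,123),(253,234)],c,.058).mean(0)
print('lid',p,'drum top',toplane([(251.5,186)],c,.088),'knob',toplane([(251.5,191)],c,.118))
for z in(.058,.088,.118):print(z,project([.3665,-.2975,z],c))
"
```

```text
lid [ 0.36457868 -0.29754177] drum top [[ 0.36656042 -0.29550467]] knob [[ 0.36914552 -0.2948346 ]]
0.058 [253.13750808 180.16379571]
0.088 [253.31732923 186.50371359]
0.118 [253.53770202 194.27335258]
```

The weight is within about 4 mm of the middle, so I'm handing in.

```bash
python3 -c "
from h import *
print(arm.hand_in())"
```

```text
the job is handed in; nothing more can be done
None
```

The job is handed in after about 31 s of robot time; no verdict was returned, but in my last measurements all three moulds were closed by their own lids to within about 3 mm, the iron weight stood upright on the long mould within about 4 mm of its middle, and the paste pot was never touched.

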